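# Release the red ball knob from the rocker-gate feeder

### The arm

A 7-joint arm with a two-finger parallel gripper is mounted at the origin on the work surface. World frame = base frame: x ahead of the robot, y to its left, z up, the work surface at z = 0. Lengths are in m, angles in rad, forces in N, time in s.
With the tool pointing down it reaches from about 0.4 to 0.85 m from the base axis. Payload 10.4 kg.
Tool frame: the origin (TCP) lies between the finger pads; the fingertips stand 19 mm ahead of it and the grasp point (between the pads) is the TCP (manip.tip_reach is the z of the fingertips in the tool frame, in m); z points along the fingers, y is the direction in which the jaws open and shut (so a half turn about z gives the same grasp; the last joint's range is limited). The gripper opens to 85 mm and grips with 20 to 120 N. Pads are 22 mm wide; open, the fingers measure 114 mm over their backs; the gripper's body (76 mm by 85 mm) begins 54 mm behind the grasp point. The pads swing forward as they close: fully open they stand 13 mm farther back than shut.
Start: joints at [-0.023, 0.332, -0.065, 1.46, 0.022, 1.35, -0.088], TCP at [0.625, 0, 0.25] pointing down, gripper open.
Joint ranges: [-2.6, 2.6], [-0.5, 2.12], [-1.47, 1.34], [0.16, 2.42], [-1.27, 4.41], [0.06, 2.06], [-2.6, 2.6]. Speed limits (rad/s): [2.22, 2.22, 2.79, 2.79, 3.14, 3.14, 3.14].

### API

Orientations are given as a unit quaternion [x, y, z, w].
In Python, from workcell import sensors, cams, manip gives the robot as it stands.
- The arm moves only by the shell command python3 -m jog 'ROWS' [FORCE]. ROWS is JSON, a list of rows, each a list of 3 entries, a list of its own where there are three numbers: the shift along the world's x, y, z in m, then the turn, a rotation vector about the world's x, y, z in rad, then the opening in per cent of the stroke, from 0 (shut) to 100 (fully open). In form: [[[dx, dy, dz], [wx, wy, wz], grip], ...]. A call has 1 to 5 rows; each row shifts and turns the pose as measured when the row begins; what a row does not reach is not made up. A row lasts 1/8 s, in which the tool goes at most 62.5 mm and 10.7 degrees, less where a joint would pass 70% of its speed; a pose out of reach is approached as far as the arm can. A call with a gripper value outside its range is refused whole. The fingers move at their own pace and stop on an object; FORCE is the grip in N (left out, the last holds). Time passes only in rows, so rows that do not move let the fingers close. It gives the time, the measured TCP pose, the force and the opening at its end, in the units of the state.
- sensors.get_obs(): the state, without advancing time (a new reading comes with each control period).
- cams.camera(name): name is "scene" or "side" or "wrist"; returns (picture, depth): 420x560x3 uint8, red, green, blue; 420x560 float32, m along the optical axis (not along the pixel's ray), 0 where there is no reading.
- cams.camera_model(name): a dict with "intrinsics" (3x3 intrinsics, pixels), "k1" (the pictures are not rectified: a ray, as slopes to the right and down, at radius r is drawn at 1 + k1 r^2 times it, then the intrinsics apply), "view" (4x4, takes a point from world to camera coordinates). Camera axes: x right, y down, z forward; pixel columns grow to the right and rows downward; lengths in m; the calibration is good to about 2 mm. A picture is of the moment at which its call begins: read the wrist's pose just before it. camera_model takes no time and is no camera call; for the wrist camera it gives the pose at the moment of the call.
- manip.hand_in(): hands the job in, once; it reports no verdict.
The state is a dict: "clock": time; "joint_pos": joint angles; "joint_velocities": joint speeds; "tau": joint torques, N m; "position": TCP position; "ee_rot": TCP orientation; "ft_force": force on the tool from outside, world axes, zero at the start; "torque": the same for the moment, N m; "grip_width": opening from 0.0 (shut) to 1.0 (fully open).
Only numpy, scipy, OpenCV 4.12 (cv2) and the standard library are available. Lean on these libraries where they do the work, as an engineer would, in place of code of your own. Each camera call takes 0.05 s, during which the arm holds its last target.

### The job

Let the red ball knob out of the two-lane feeder: with the fingertips, press down the yellow paddle of the lane it waits in, so that the other end of the rocker lifts the green gate and the ball rolls down into the black tray, then let the paddle come all the way back up so that the gate is shut again. Keep the steel ball in its lane behind its own gate, do not touch the balls or the gates, and leave the tools lying on the bench as they are.

Things in the scene. Friction and masses are not known exactly. Their poses are not given: they have to be found in the camera images.
- feeder: two-lane ball feeder fixed to the bench: blue base plate 240 x 370 mm, origin on the bench under the middle of the two rockers' pivots, x away from the robot, y to the left, z up. Two white chutes (feeder x=120 mm) slope down from the outer ends (y=+-175 mm) to the tray in the middle, each shut by a green gate at y=+-80 mm; each gate is lifted by a see-saw rocker whose yellow paddle is on the robot's side. Highest point 136 mm (paddle edges at rest).
- tray: black catch tray in the middle of the feeder, between the chutes' lower ends: 100 (x) x 88 (y) x 22 mm, walls 3 mm; origin at the centre of its underside, 8 mm above the bench, axes as the feeder
- ball_red_center (a point): centre of the red plastic ball knob, 28 mm diameter, which waits behind one of the two gates (left or right lane varies). It has feeder y > 0 if in the left lane, < 0 if in the right; behind the gate its centre is at feeder y=+-96, z=61 mm
- ball_steel_center (a point): centre of the bright steel ball, 28 mm diameter, waiting behind the other gate; it must stay there
- rocker_left (a joint): rocker of the left lane (left seen from the robot): hinge value in rad, 0 at rest (gate shut), growing to its stop at 0.36 as the paddle is pressed down. The pivot lies at feeder x=0, y=+80, z=100 mm, parallel to the feeder's y; paddle and gate sit on opposite arms 120 mm from it. The ball slips out under the gate once the value passes 0.20 to 0.25. A spring brings it back to 0 when let go; pressing at the paddle's centre takes about 2 N to start and 6 N at the stop.
- paddle_left: yellow plastic press paddle of the left rocker, 40 (x) x 40 (y) x 8 mm; origin at the centre of its top face, z is the normal of that face. At rest the face is 133 mm above the bench and leans 0.17 rad, its robot-side edge the higher; fully pressed its centre is 43 mm lower and 4 mm nearer the robot, and it leans 0.19 rad the other way. At rest it lies at feeder x=-116, y=+80 mm.
- gate_left: green gate plate of the left lane, 46 x 3 x 46 mm, hanging from the rocker's far end (feeder x=120, y=+80 mm); moves with the rocker. Its origin lies on the rocker's pivot. Not to be touched.
- rocker_right (a joint): rocker of the right lane (right seen from the robot): hinge value in rad, 0 at rest (gate shut), growing to its stop at 0.36 as the paddle is pressed down. The pivot lies at feeder x=0, y=-80, z=100 mm, parallel to the feeder's y; paddle and gate sit on opposite arms 120 mm from it. The ball slips out under the gate once the value passes 0.20 to 0.25. A spring brings it back to 0 when let go; pressing at the paddle's centre takes about 2 N to start and 6 N at the stop.
- paddle_right: yellow plastic press paddle of the right rocker, 40 (x) x 40 (y) x 8 mm; origin at the centre of its top face, z is the normal of that face. At rest the face is 133 mm above the bench and leans 0.17 rad, its robot-side edge the higher; fully pressed its centre is 43 mm lower and 4 mm nearer the robot, and it leans 0.19 rad the other way. At rest it lies at feeder x=-116, y=-80 mm.
- gate_right: green gate plate of the right lane, 46 x 3 x 46 mm, hanging from the rocker's far end (feeder x=120, y=-80 mm); moves with the rocker. Its origin lies on the rocker's pivot. Not to be touched.
- level: bystander: orange spirit level lying on the bench, 230 x 22 x 48 mm, origin under its centre, x along it
- pliers: bystander: steel needle-nose pliers with black grips lying flat, 165 x 48 x 12 mm, x towards the jaws, origin near the joint, on the bench
- ratchet: bystander: chrome ratchet handle lying flat on the right, 205 mm long, 34 mm high, x towards the head, origin on the bench near the middle
- canister: bystander: red zip-tie canister with black lid, 72 mm diameter, 118 mm high, origin under its centre
- tape: bystander: black and yellow tape measure, 70 x 36 x 62 mm, origin under its centre

How it is judged:
By the outcome, as a careful person would: the job done as asked, in the order asked, and still so for the second after the job is handed in, with the robot touching nothing.
It also fails if it takes over 32 s, if anything falls off the work surface, if the arm or the gripper's body presses on something with over 40 N, if the wrist force passes 120 N, or if a joint passes its speed limit or range.

## Working session

There is one attempt and no reset: what is moved stays moved. The work goes in short steps, Python scripts to look and compute and a shell command to move; the robot and the scene stay as the last step left them, time stands still between calls to the robot, and variables do not carry over. Pictures are saved under pics/ and viewed, and the job is handed in when it is done.

```bash
mkdir -p pics
cat > h.py <<'E'
import numpy as np,cv2
from workcell import sensors,cams,manip
def grab(n,fn):
    m=cams.camera_model(n); p,d=cams.camera(n)
    cv2.imwrite('pics/'+fn+'.png',p[:,:,::-1]); np.savez('pics/'+fn+'.npz',p=p,d=d,K=m['intrinsics'],k1=m['k1'],V=m['view'])
    return p,d,m
def load(fn):
    z=np.load('pics/'+fn+'.npz'); return z['p'],z['d'],dict(intrinsics=z['K'],k1=float(z['k1']),view=z['V'])
def slopes(m,uv):
    K=np.array(m['intrinsics']);k=m['k1']
    q=(np.atleast_2d(uv)-[K[0,2],K[1,2]])/[K[0,0],K[1,1]]; s=q.copy()
    for _ in range(30): s=q/(1+k*(s**2).sum(1,keepdims=True))
    return s
def ray(m,uv):
    V=np.array(m['view']);R=V[:3,:3];s=slopes(m,uv)
    d=np.c_[s,np.ones(len(s))]@R
    return -R.T@V[:3,3],d
def plane(m,uv,z):
    o,d=ray(m,uv); return o+d*((z-o[2])/d[:,2:])
def bydepth(m,uv,dep):
    o,d=ray(m,uv); return o+d*np.asarray(dep).reshape(-1,1)
E
python3 - <<'E'
from h import *
o=sensors.get_obs();print(o['clock'],o['position'],o['ee_rot'],o['ft_force'],manip.tip_reach)
for n in('scene','side'):
    grab(n,n+'0')
E
```

```text
0.0 [ 6.24644207e-01 -1.73660344e-05  2.49503774e-01] [ 7.07116290e-01  7.07096907e-01 -5.27671342e-04 -4.88186795e-04] [-0.42982934  0.43635002  0.02924703] 0.019
```

View pics/scene0.png

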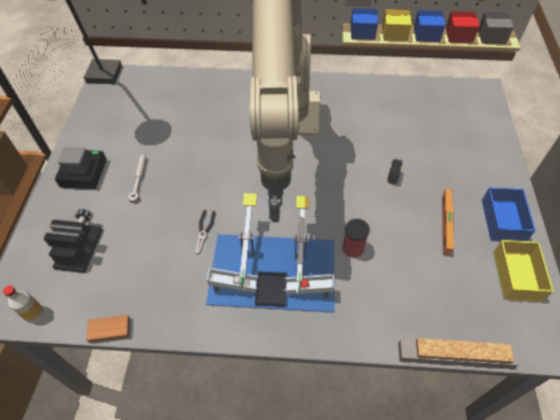

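View pics/side0.png

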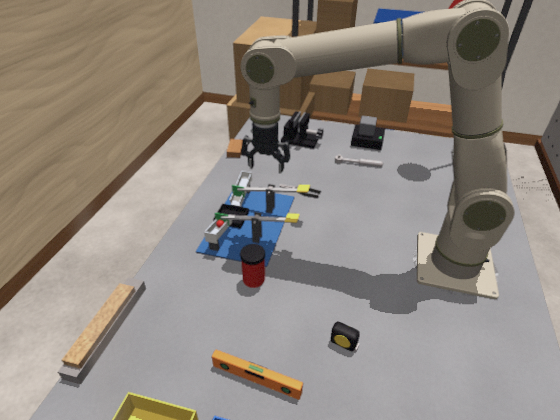

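The scene picture looks back towards the robot. Its two yellow paddles are at about (250,200) and (302,202), and the red ball is at (304,284), in the lane on the image's right, which is the robot's left. In the side picture the red ball is in the near chute at (220,224), with its paddle at (293,217). Next I'll measure these.

Run:
```python
from h import *
def blobs(hsv,lo,hi,box,mn=6):
    mk=cv2.inRange(hsv,lo,hi); b=np.zeros_like(mk); x0,y0,x1,y1=box; b[y0:y1,x0:x1]=mk[y0:y1,x0:x1]
    n,l,s,c=cv2.connectedComponentsWithStats(b); return [(c[i],s[i,4],l==i) for i in range(1,n) if s[i,4]>=mn]
for fn,box in(('scene0',(195,185,342,315)),('side0',(195,165,325,250))):
    p,d,m=load(fn); hsv=cv2.cvtColor(p,cv2.COLOR_RGB2HSV)
    for nm,lo,hi,z in(('yel',(20,130,120),(34,255,255),.133),('red',(0,170,100),(6,255,255),.061),('blue',(100,120,60),(125,255,255),.008),('green',(45,100,50),(85,255,255),.1)):
        for c,a,l in blobs(hsv,lo,hi,box,4 if nm!='blue' else 100):
            P=plane(m,c,z)[0]; ys,xs=np.nonzero(l); ok=d[l]>0
            D=np.median(bydepth(m,np.c_[xs,ys],d[l])[ok],0)
            print(fn,nm,c.round(1),a,'plane',P.round(4),'depth',D.round(4))
            if nm=='blue' and a>1000: pass
    mk=cv2.inRange(hsv,(100,120,60),(125,255,255)); b=np.zeros_like(mk);x0,y0,x1,y1=box;b[y0:y1,x0:x1]=mk[y0:y1,x0:x1]
    ys,xs=np.nonzero(b); q=cv2.minAreaRect(plane(m,np.c_[xs,ys].astype(float),.006)[:,:2].astype(np.float32)); print('baseplate rect',q)
```

```text
scene0 yel [249.5 199.5] 108 plane [ 0.525  -0.0899  0.133 ] depth [ 0.5243 -0.0905  0.1311]
scene0 yel [302.5 201.6] 119 plane [0.5235 0.0693 0.133 ] depth [0.5223 0.0702 0.1312]
scene0 red [304.4 282.9] 13 plane [0.7552 0.086  0.061 ] depth [0.7606 0.0874 0.0711]
scene0 blue [227.7 252.8] 815 plane [ 0.6416 -0.1531  0.008 ] depth [ 0.6415 -0.1532  0.0062]
scene0 blue [273.  256.2] 1515 plane [ 0.6448 -0.0127  0.008 ] depth [ 0.6469 -0.0123  0.0063]
scene0 blue [311.5 259.3] 164 plane [0.6484 0.1057 0.008 ] depth [0.6454 0.1037 0.0058]
scene0 blue [269.  301.6] 1099 plane [ 0.7947 -0.0128  0.008 ] depth [ 0.7943 -0.0145  0.0064]
baseplate rect ((0.6936256289482117, -0.010422497987747192), (0.23447878658771515, 0.36320391297340393), 0.15356072783470154)
side0 yel [303.1 188.1] 74 plane [ 0.519  -0.0844  0.133 ] depth [ 0.5192 -0.0852  0.1323]
side0 yel [291.6 217.6] 92 plane [0.5193 0.0752 0.133 ] depth [0.5191 0.0742 0.1323]
side0 red [219.5 222.8] 31 plane [0.7596 0.0837 0.061 ] depth [0.7557 0.0936 0.0698]
side0 blue [266.7 203.7] 831 plane [ 0.6589 -0.1186  0.008 ] depth [ 0.6666 -0.1192  0.0072]
side0 blue [236.4 237.1] 715 plane [0.7052 0.0809 0.008 ] depth [0.7041 0.0827 0.0071]
side0 blue [269.5 234.1] 493 plane [0.6027 0.0369 0.008 ] depth [0.6013 0.0362 0.0074]
side0 green [236.5 190.7] 58 plane [ 0.7463 -0.0491  0.1   ] depth [ 0.7633 -0.0855  0.0698]
side0 green [219.3 214.8] 45 plane [0.7552 0.088  0.1   ] depth [0.7696 0.0728 0.079 ]
baseplate rect ((0.6916666030883789, -0.013023316860198975), (0.23737582564353943, 0.3577922284603119), 0.31337517499923706)
```

The paddles are 160 mm apart, as given, and 132 mm high. The left one is at about (0.521, 0.072), and the red ball is in the left lane. I'll shut the fingers and move above the left paddle.

```bash
python3 -m jog '[[[-0.03,0.02,0],[0,0,0],0],[[-0.03,0.02,0],[0,0,0],0],[[-0.03,0.02,0],[0,0,0],0],[[-0.014,0.012,-0.02],[0,0,0],0],[[0,0,-0.02],[0,0,0],0]]'
python3 - <<'E'
from h import *
grab('wrist','w1');grab('side','s1');o=sensors.get_obs();print(o['clock'],o['position'],o['ft_force'],o['grip_width'],o['ee_rot'])
E
```

```text
clock: 0.72
position: [0.517, 0.0739, 0.2077]
ee_rot: [0.707, 0.707, -0.001, -0.001]
ft_force: [-0.8, 0.4, 0.2]
grip_width: 0.004
0.825 [0.51662293 0.07264343 0.20617594] [-0.74272052 -0.03788337 -0.20550073] 0.003278011352986602 [ 0.70765598  0.7065512  -0.00243815 -0.00157092]
```

View pics/w1.png

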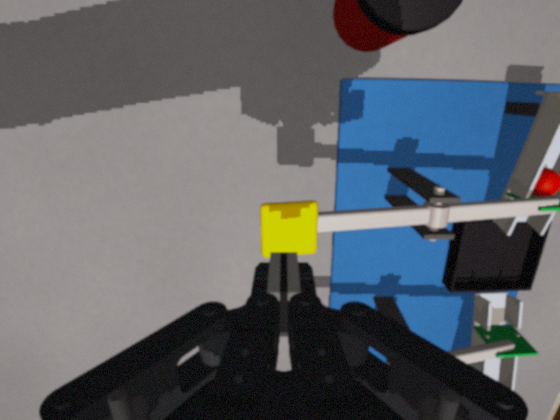

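View pics/s1.png

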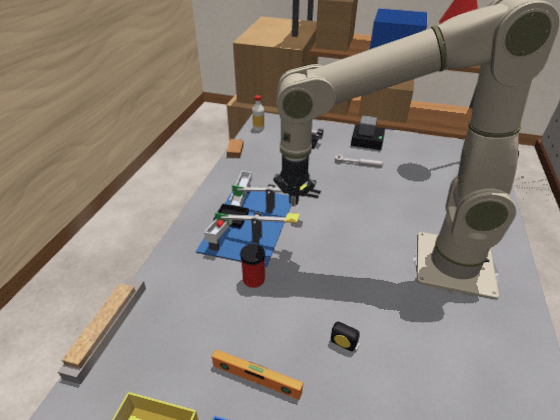

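In the wrist picture the paddle is at about (289,229), next to the shut fingertips at (284,260). The red ball is behind its gate at (547,182). I'll refine the paddle position from this view.

Run:
```python
from h import *
p,d,m=load('w1');hsv=cv2.cvtColor(p,cv2.COLOR_RGB2HSV)
mk=cv2.inRange(hsv,(22,150,90),(34,255,255));mk[:190]=0;mk[265:]=0;mk[:,:250]=0;mk[:,330:]=0
ys,xs=np.nonzero(mk);P=plane(m,np.c_[xs,ys].astype(float),.133);print(len(xs),P.min(0),P.max(0),(P.min(0)+P.max(0))/2)
D=bydepth(m,np.c_[xs,ys].astype(float),d[ys,xs]);print(np.median(D,0),np.percentile(D,1,axis=0),np.percentile(D,99,axis=0))
hm=cv2.inRange(hsv,(0,170,100),(6,255,255));hm[:150]=0;ys,xs=np.nonzero(hm);print('red',plane(m,[[xs.mean(),ys.mean()]],.061))
```

```text
2850 [0.50200215 0.05159113 0.133     ] [0.54032339 0.09262088 0.133     ] [0.52116277 0.07210601 0.133     ]
[0.52131544 0.07406534 0.13300322] [0.50258026 0.05348632 0.12869052] [0.54031694 0.09079919 0.19260518]
red [[0.7639338  0.08651165 0.061     ]]
```

The paddle centre is (0.521, 0.072), and all views agree. I'll go down to just above the face.

```bash
python3 -m jog '[[[0.003,0,-0.025],[0,0,0],0],[[0,0,-0.02],[0,0,0],0],[[0,0,0],[0,0,0],0]]'
```

```text
clock: 1.2
position: [0.5208, 0.072, 0.1619]
ee_rot: [0.708, 0.706, -0.002, -0.001]
ft_force: [-0.2, -0.5, 0.8]
grip_width: 0.0
```

Now press. The TCP target is about 0.111, which puts the tips at about 0.092.

```bash
python3 -m jog '[[[0,0,-0.014],[0,0,0],0],[[-0.001,0,-0.014],[0,0,0],0],[[-0.001,0,-0.014],[0,0,0],0],[[-0.001,0,-0.008],[0,0,0],0],[[0,0,0],[0,0,0],0]]'
```

```text
clock: 1.82
position: [0.5204, 0.0721, 0.1128]
ee_rot: [0.708, 0.706, 0.001, 0.001]
ft_force: [-3.1, 0.2, 6.1]
grip_width: 0.0
```

```bash
python3 -m jog '[[[0,0,0],[0,0,0],0],[[0,0,0],[0,0,0],0],[[0,0,0],[0,0,0],0],[[0,0,0],[0,0,0],0]]'
python3 - <<'E'
from h import *
grab('wrist','w2');grab('scene','c2')
p=cv2.imread('pics/c2.png')[180:320,190:350];cv2.imwrite('pics/c2z.png',cv2.resize(p,None,fx=4,fy=4))
E
```

```text
clock: 2.33
position: [0.5203, 0.0721, 0.1136]
ee_rot: [0.708, 0.706, 0.001, 0.001]
ft_force: [-2.0, -0.1, 5.2]
grip_width: 0.001
```

View pics/w2.png

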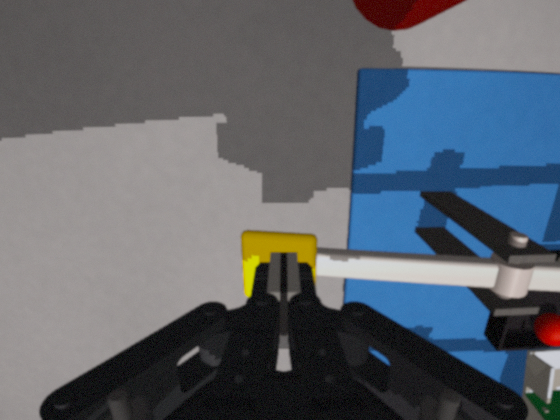

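View pics/c2z.png

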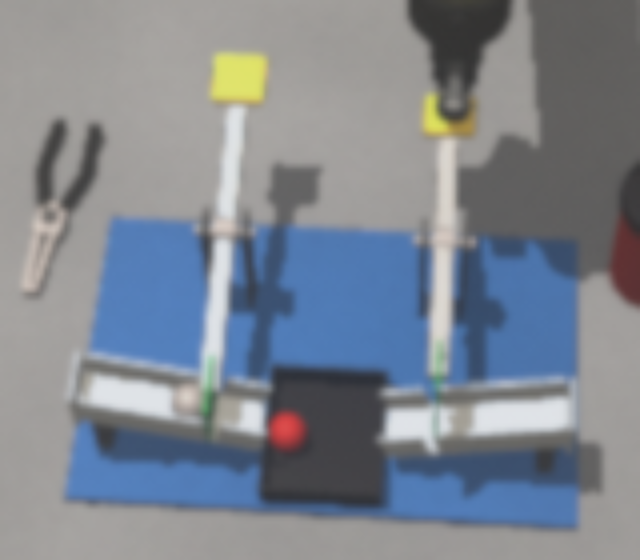

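The zoomed scene view shows the red ball in the tray at (287,431), the left gate raised, and the steel ball still behind its gate at (188,400). I'll release straight up, slowly at first so the paddle follows the fingers.

```bash
python3 -m jog '[[[0,0,0.012],[0,0,0],0],[[0,0,0.012],[0,0,0],0],[[0,0,0.012],[0,0,0],0],[[0,0,0.012],[0,0,0],0],[[0,0,0.02],[0,0,0],0]]' &&  python3 -m jog '[[[0,0,0.03],[0,0,0],0],[[-0.02,0,0.03],[0,0,0],0],[[-0.02,0,0.03],[0,0,0],0],[[0,0,0],[0,0,0],0],[[0,0,0],[0,0,0],0]]'
python3 - <<'E'
from h import *
print(sensors.get_obs()['ft_force'])
grab('wrist','w3')
for n in('scene','side'): grab(n,n+'3')
a=cv2.resize(cv2.imread('pics/scene3.png')[185:320,195:345],(600,540))
cv2.imwrite('pics/c3z.png',a)
cv2.imwrite('pics/s3z.png',cv2.resize(cv2.imread('pics/side3.png')[165:265,190:330],(770,550)))
p0,d0,_=load('scene0');
for fn,box in(('scene',(195,185,342,315)),('side',(195,165,325,250))):
  p,d,m=load(fn+'3');hsv=cv2.cvtColor(p,cv2.COLOR_RGB2HSV)
  for nm,lo,hi,z in(('yel',(20,130,120),(34,255,255),.133),('red',(0,170,100),(6,255,255),.025),('green',(45,100,50),(85,255,255),.07)):
    mk=cv2.inRange(hsv,lo,hi);b=np.zeros_like(mk);x0,y0,x1,y1=box;b[y0:y1,x0:x1]=mk[y0:y1,x0:x1]
    n,l,s,c=cv2.connectedComponentsWithStats(b)
    for i in range(1,n):
      if s[i,4]>3:
        ys,xs=np.nonzero(l==i);print(fn,nm,c[i].round(1),s[i,4],np.median(bydepth(m,np.c_[xs,ys].astype(float),d[ys,xs]),0).round(4))
E
```

```text
clock: 3.05
position: [0.52, 0.0719, 0.1852]
ee_rot: [0.708, 0.706, 0.0, 0.001]
ft_force: [0.6, 0.3, 0.0]
grip_width: 0.002
clock: 3.68
position: [0.4775, 0.0718, 0.2798]
ee_rot: [0.708, 0.706, -0.0, 0.0]
ft_force: [0.6, -0.6, 0.0]
grip_width: -0.003
[ 0.58513404 -0.58050982  0.03151942]
scene yel [249.5 199.5] 105 [ 0.524  -0.0897  0.1322]
scene yel [302.5 201.6] 119 [0.5222 0.0702 0.1314]
scene red [260.9 286.1] 15 [ 0.7592 -0.0383  0.0352]
side yel [302.3 188.7] 58 [ 0.5229 -0.0807  0.1318]
side yel [291.7 217.7] 91 [0.5187 0.0755 0.1319]
side red [232.9 208.3] 36 [ 0.7569 -0.0307  0.0327]
side green [236.5 190.8] 58 [ 0.7623 -0.0863  0.0682]
side green [220.  217.1] 73 [0.7642 0.0734 0.0693]
```

View pics/c3z.png

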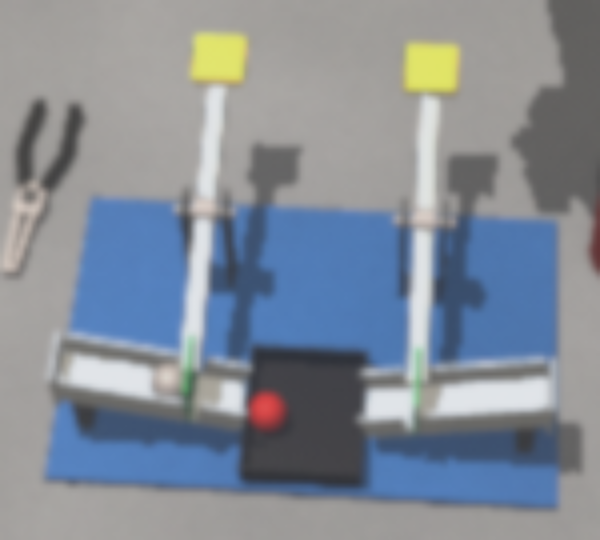

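View pics/s3z.png

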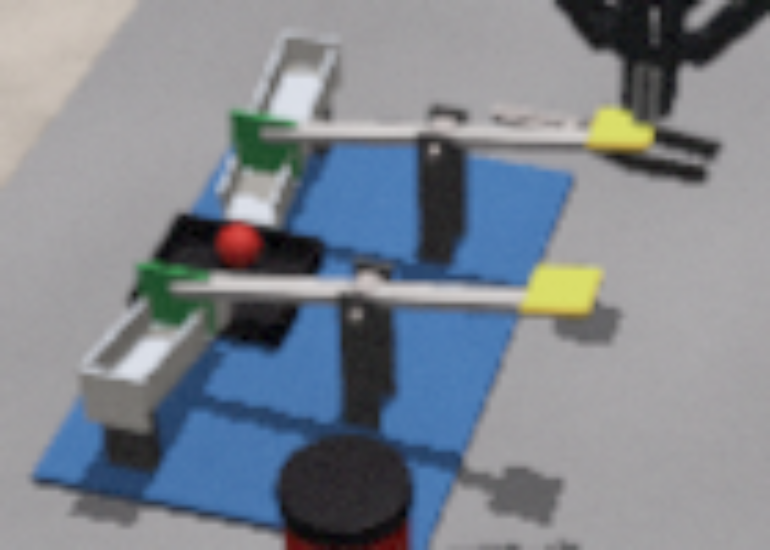

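The red ball is resting in the tray at (0.759, -0.037), with its top about 35 mm up. Both paddles are back at rest and both gates are down. The steel ball hasn't moved, and the robot is clear.

```bash
python3 -c "
from workcell import manip
print(manip.hand_in())"
```

```text
the job is handed in; nothing more can be done
None
```

The red ball is out of the left lane and resting in the black tray, and I've handed the job in; no verdict was reported. I pressed the left yellow paddle with the shut fingertips, using about 5–6 N, and held it while the ball rolled down. Then I let the paddle come back up slowly and raised the arm clear. The robot's clock stood at about 3.7 s after the last move.

- **Red ball:** it sits against the tray's right wall, at the expected height for lying on the tray floor, and it barely moved between the last two pictures.
- **Paddles and gates:** the left paddle returned to its starting position within 1 mm, and both gates are shut.
- **Steel ball:** it is still behind its own gate.
- **Bystanders:** the arm stayed clear of the tools. In the final close-ups I only saw the pliers and canister, which looked undisturbed; I did not check the other tools separately.

No check failed or disagreed, and the force reading was back to about zero at the end.

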